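Return the blue slot gauge to the rack

ROBOT

A 6-joint arm with a two-finger parallel gripper is mounted at the origin on the work surface. World frame = base frame: x ahead of the robot, y to its left, z up, the work surface at z = 0. Lengths are in m, angles in rad, forces in N, time in s.
With the tool pointing down it reaches from about 0.25 to 0.725 m from the base axis. Payload 4 kg.
Tool frame: the origin (TCP) lies at the very end of the fingers, on their centre line; the grasp point (between the pads) lies 19 mm behind it; z points along the fingers, y is the line along which they close (so a half turn about z gives the same grasp; the last joint's range is limited). The gripper opens to 85 mm and grips with 20 to 120 N. Pads are 22 mm wide; open, the fingers measure 114 mm over their backs; the gripper's body (76 mm by 85 mm) begins 54 mm behind the grasp point. The pads swing forward as they close: fully open they stand 13 mm farther back than shut.
Start: joints at [1.192, 0.241, 0.005, 1.335, 0, 1.571], TCP at [0.185, 0.465, 0.231] pointing down, gripper open.
Joint ranges: [-2.72, 2.72], [-1.05, 1.87], [-1.09, 1.28], [-1.99, 2.15], [-1.42, 1.44], [-3.14, 3.14]. Speed limits (rad/s): [2.79, 2.79, 3.14, 3.14, 3.14, 3.14].

INTERFACE

Orientations are given as a unit quaternion [x, y, z, w].
In Python, from workcell import bot, vision, workorder, boxes_of gives the robot as it stands.
- The arm moves only by the tool send_rows, never from a script. Its argument "motion" is text: rows parted by semicolons, each of 5 numbers parted by spaces: the closure, from -1 (fully open) to 1 (shut), so that 0 is half open, then the shift along the tool's x, y, z in cm, then the turn about the tool's z in rad. In form: claw x y z twist; .... A call has 1 to 5 rows; each row is the pose to reach, as a shift and turn from the pose commanded when the call began, along the tool's axes at that moment; what a row does not reach only later rows make up. A row lasts 1/10 s, in which the tool goes at most 50 mm and 8.59 degrees, less where a joint would pass 70% of its speed; a pose out of reach is approached as far as the arm can. A call with a gripper value outside its range is refused whole. The fingers move at their own pace and stop on an object; the grip force is fixed at half the most. Time passes only in rows, so rows that repeat a pose let the fingers close. It gives the time, the measured TCP pose, the force, the opening and the grip force at its end, in the units of the state.
- bot.get_obs(): the state, without advancing time (a new reading comes with each control period).
- vision.camera(name): name is "scene" or "top" or "wrist"; returns the picture (420x560x3 uint8, red, green, blue); there is no depth.
- vision.camera_model(name): a dict with "fov_y" (degrees; the focal length in pixels is half the picture's height over the tangent of half this angle, whatever the lens; pixels are square), "cx", "cy" (the principal point, pixels), "world_from_camera" (4x4, takes a point from camera to world coordinates); the wrist camera has in their place "hand_eye" (4x4, takes a point from camera to tool coordinates, whose origin is the TCP and whose axes are the flange's). Camera axes: x right, y down, z forward; pixel columns grow to the right and rows downward; lengths in m; the calibration is good to about 2 mm. A picture is of the moment at which its call begins: read the wrist's pose just before it. camera_model takes no time and is no camera call.
- workorder.job_done(): hands the job in; it is judged then, once.
Trained networks look in the newest picture that a camera, given by its name, has taken for a name from the list of things; names that differ only in an ending like _2 or _b are one class to them, and where a whole thing is asked for, a point or a joint stands for the part that bears it (a point fixed in the world has none). Each returns a list of dicts, best first, with "conf" (0 to 1); they miss things now and then, are a little off and sometimes report something else, mostly with a low value. They report only what shows in the picture. A call takes as long as a camera call. They do not tell look-alikes from the thing itself.
- boxes_of(camera, target): "rect" ([centre column, centre row, width, height] in pixels, round what is visible of it).
The state is a dict: "clock": time; "joint_pos": joint angles; "joint_vel": joint speeds; "tau": joint torques, N m; "eef_pos": TCP position; "tool_rot": TCP orientation; "ft_force": force on the tool from outside, world axes, zero at the start; "ft_torque": the same for the moment, N m; "grip_width": finger opening in m; "grasp_force": force on a finger pad.
Only numpy, scipy, OpenCV 4.12 (cv2) and the standard library are available. Lean on these libraries where they do the work, as an engineer would, in place of code of your own. Each camera call takes 0.05 s, during which the arm holds its last target. There are 200 camera calls.

TASK

Lift the blue-handled slot gauge out of its grey bench stand and lower it blade first into the one empty slot of the white gauge rack (the slot with the blue tag) until it sits fully home, upright. Keep hold of it until it is nearly home rather than dropping it in, and leave the yellow and red gauges standing in the rack undisturbed.

Things in the scene. Friction and masses are not known exactly. Their poses are not given: they have to be found in the camera images.
- blue_grip (a point): Mid grip of the gauge to move (sizes in mm). From below: steel blade 60 (x) x 6 (y) x 45 tall; dark cross bar 112 x 24 x 12 (underside = shoulder); blue grip 64 (x) x 24 (y) x 46. Point: 78 mm above blade end, 33 above shoulder, 24 below top. z up. 0.18-0.35 kg. Stands home in a fixed grey stand 150 x 70 x 52 slotted like the rack; a second such stand (white gauge) is 140 mm or more away.
- free_slot (a point): Mouth centre of the empty slot, on the top of the fixed white rack (mm: 150 x, 290 y, 52 tall; 3 slots 95 mm apart along y, two filled). Blue tag on the rack top 61 mm to -x. x along slot, y across, z up. Slot 72 x 14, 47 deep, 6 mm 45-degree lead-in all round. Home: gauge's shoulder on the rack's top, grip point 33 mm above this point, gauge x along slot x, either way round.
- yellow_grip (a point): Mid grip of a gauge to leave alone, the same as the blue one but with a yellow grip; stands home in the rack. Same point and axes.
- red_grip (a point): Mid grip of a gauge to leave alone, the same as the blue one but with a red grip; stands home in the rack. Same point and axes.
There are look-alikes about, which are no part of the job. Of the things like the part that bears blue_grip, leave any that is purple; of the rest the smaller one is meant.

How it is judged:
By the outcome, as a careful person would: the job done as asked, in the order asked, and still so for the second after the job is handed in, with the robot touching nothing.
It also fails if it takes over 40 s, if anything falls off the work surface, if the arm or the gripper's body presses on something with over 40 N, if the wrist force passes 120 N, or if a joint passes its speed limit or range.

## Working session

There is one attempt and no reset: what is moved stays moved. The work goes in short steps, Python scripts to look and compute and a tool call to move; the robot and the scene stay as the last step left them, time stands still between calls to the robot, and variables do not carry over. Pictures are saved under pics/ and viewed, at most 10 in all, crops included, and the job is handed in when it is done.

Besides the shell and the picture viewer there is one more tool, called after ">>>" by a JSON object that holds its "op" and its "data". send_rows: Moves the arm, as the interface text tells. Its arguments: {"type":"object","properties":{"motion":{"type":"string"}},"required":["motion"]}

```bash
mkdir -p pics; ls; cat > h.py <<'E'
import numpy as np, cv2
from workcell import bot, vision, workorder, boxes_of
from scipy.spatial.transform import Rotation as R
def look(n,f=None):
    o=bot.get_obs(); im=vision.camera(n); m=vision.camera_model(n)
    if n=="wrist":
        T=np.eye(4);T[:3,:3]=R.from_quat(o["tool_rot"]).as_matrix();T[:3,3]=o["eef_pos"];T=T@np.array(m["hand_eye"])
    else: T=np.array(m["world_from_camera"])
    if f: cv2.imwrite("pics/"+f,im[:,:,::-1])
    return im,m,T
def ray(m,T,u,v):
    f=210/np.tan(np.radians(m["fov_y"])/2)
    d=T[:3,:3]@np.array([(u-m["cx"])/f,(v-m["cy"])/f,1]);return T[:3,3],d/np.linalg.norm(d)
def atz(m,T,u,v,z):
    o,d=ray(m,T,u,v);return o+d*(z-o[2])/d[2]
def proj(m,T,p):
    f=210/np.tan(np.radians(m["fov_y"])/2);c=np.linalg.inv(T)@np.append(p,1);return c[0]/c[2]*f+m["cx"],c[1]/c[2]*f+m["cy"]
def tri(a,b):
    A=[];B=[]
    for o,d in (a,b):
        P=np.eye(3)-np.outer(d,d);A.append(P);B.append(P@o)
    p=np.linalg.lstsq(np.vstack(A),np.hstack(B),rcond=None)[0]
    return p,[np.linalg.norm((np.eye(3)-np.outer(d,d))@(p-o)) for o,d in (a,b)]
E
python3 - <<'E'
from h import *
np.set_printoptions(precision=3,suppress=True)
for n in("scene","top"):
    im,m,T=look(n,n+"1.png");print(n,m,T)
    for t in("blue_grip","free_slot","yellow_grip","red_grip"):
        print(t,[(np.round(b["rect"]),round(b["conf"],2)) for b in boxes_of(n,t)])
print(vision.camera_model("wrist"),bot.get_obs())
E
```

```text
pics
scene {'fov_y': 54.96257182946268, 'cx': 284.7477438583967, 'cy': 207.1090872045262, 'world_from_camera': array([[ 0.792,  0.519, -0.322,  0.704],
       [ 0.611, -0.68 ,  0.406, -0.339],
       [-0.008, -0.518, -0.855,  0.759],
       [ 0.   ,  0.   ,  0.   ,  1.   ]])} [[ 0.792  0.519 -0.322  0.704]
 [ 0.611 -0.68   0.406 -0.339]
 [-0.008 -0.518 -0.855  0.759]
 [ 0.     0.     0.     1.   ]]
blue_grip [(array([272., 159.,  39.,  41.]), 0.87), (array([248., 260.,  62.,  34.]), 0.83), (array([ 98., 268.,  64.,  82.]), 0.57)]
free_slot [(array([345., 222.,  52.,  44.]), 0.26)]
yellow_grip []
red_grip []
top {'fov_y': 48.2332741804696, 'cx': 279.4304136448643, 'cy': 209.8577529040206, 'world_from_camera': array([[ 0.007, -0.99 ,  0.144,  0.295],
       [-1.   , -0.008, -0.011, -0.029],
       [ 0.012, -0.144, -0.99 ,  1.012],
       [ 0.   ,  0.   ,  0.   ,  1.   ]])} [[ 0.007 -0.99   0.144  0.295]
 [-1.    -0.008 -0.011 -0.029]
 [ 0.012 -0.144 -0.99   1.012]
 [ 0.     0.     0.     1.   ]]
blue_grip [(array([221., 257.,  25.,  61.]), 0.79), (array([418., 299.,  70.,  39.]), 0.66)
[... 264 characters left out ...]
33355, 'cx': 280.21313385807923, 'cy': 212.0961666558829, 'hand_eye': array([[ 0.001, -0.959, -0.284,  0.072],
       [ 1.   ,  0.   ,  0.001,  0.   ],
       [-0.001, -0.284,  0.959, -0.142],
       [ 0.   ,  0.   ,  0.   ,  1.   ]])} {'clock': 0.5, 'joint_pos': array([ 1.192,  0.241,  0.005,  1.335, -0.   ,  1.571]), 'joint_vel': array([ 0.   ,  0.   ,  0.001,  0.001, -0.003,  0.   ]), 'tau': array([ -0.001, -37.186,  25.246,   0.003,  -0.   ,   0.   ]), 'eef_pos': array([0.185, 0.465, 0.231]), 'tool_rot': array([ 0.188,  0.982, -0.   , -0.   ]), 'ft_force': array([ 0.408, -0.433, -0.858]), 'ft_torque': array([ 0.055,  0.009, -0.008]), 'grasp_force': 0.0, 'grip_width': 0.08558599240212096}
```

View pics/top1.png

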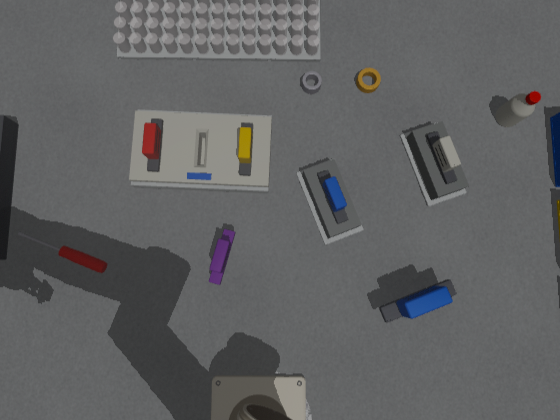

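View pics/scene1.png

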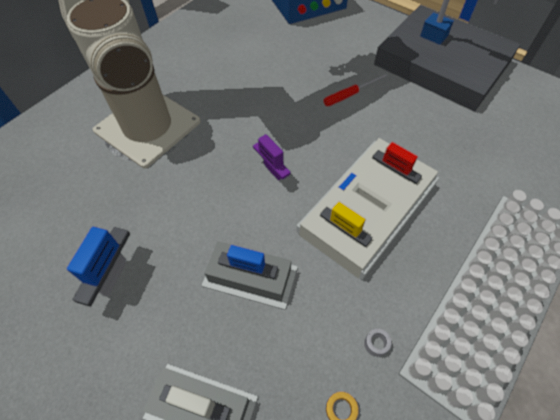

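Top view: the target gauge (the smaller blue one, in a grey stand) is at about (335,194). The free slot is at about (202,148), with its tag at (199,176), between red (151,140) and yellow (245,145). Scene view: the target is at (246,259), the slot at about (372,194), and the larger blue one at (93,256) is a decoy.

```bash
cat >> h.py <<'E'
def blob(im,uv,lo,hi,r=45):
    hsv=cv2.cvtColor(im,cv2.COLOR_RGB2HSV);k=cv2.inRange(hsv,np.array(lo),np.array(hi))
    n,l,s,c=cv2.connectedComponentsWithStats(k)
    i=min([i for i in range(1,n) if s[i,4]>25],key=lambda i:np.hypot(*(c[i]-uv)))
    cnt=max(cv2.findContours((l==i).astype(np.uint8),0,2)[0],key=cv2.contourArea)
    return c[i],s[i],cv2.minAreaRect(cnt)
E
python3 - <<'E'
from h import *
np.set_printoptions(precision=3,suppress=True)
S=look("scene");U=look("top")
B=((100,120,40),(125,255,255));Y=((22,120,60),(33,255,255))
for nm,u,s,c in(("blue",(335,194),(246,259),B),("tag",(199,176),(348,181),B),("yel",(245,145),(347,219),Y)):
    a=blob(U[0],u,*c);b=blob(S[0],s,*c)
    print(nm,a[0],a[2],b[0],b[2],tri(ray(U[1],U[2],*a[0]),ray(S[1],S[2],*b[0])))
print("slot",tri(ray(U[1],U[2],202,148),ray(S[1],S[2],372,194)))
# rack-top slot outline in top view
g=cv2.cvtColor(U[0],cv2.COLOR_RGB2GRAY)
for v in range(124,174,2): print(v,g[v,190:214])
E
```

```text
blue [334.086 193.717] ((333.89349365234375, 193.5443878173828), (34.000003814697266, 15.384617805480957), 67.38013458251953) [245.903 258.918] ((245.77853393554688, 258.9417419433594), (39.34466552734375, 20.66485595703125), 14.743562698364258) (array([ 0.463, -0.149,  0.087]), [np.float64(0.0005109600423533143), np.float64(0.0005109600423535072)])
tag [198.5   175.708] ((198.5, 176.0), (6.0, 23.0), 90.0) [346.98  181.168] ((347.298095703125, 180.85658264160156), (5.282938003540039, 19.043148040771484), 42.51044845581055) (array([0.504, 0.129, 0.052]), [np.float64(0.0009739933361657798), np.float64(0.0009739933361658745)])
yel [244.603 144.451] ((244.58009338378906, 144.47789001464844), (12.666678428649902, 35.47721481323242), 3.012787342071533) [346.776 219.281] ((346.6591796875, 219.2559814453125), (36.85486602783203, 21.049518585205078), 33.11134338378906) (array([0.562, 0.032, 0.086]), [np.float64(0.0011638082729203553), np.float64(0.0011638082729199708)])
slot (array([0.563, 0.124, 0.061]), [np.float64(0.002099621585495409), np.float64(0.002099621585495685)])
124 [143 143 143 1
[... 1856 characters left out ...]
 131 130 128 104  82  84 103 145 144 143 113 119 130 145
 144 144 144 145 144 144]
162 [144 144 144 143 130 129 128  98  82  84 103 144 144 143 118 119 133 144
 144 145 144 145 145 144]
164 [144 144 144 141 130 129 128  94  77  80  98 117 117 116 119 119 139 144
 144 144 145 145 144 145]
166 [144 144 144 139 123 116 114 110 110 110 110 111 110 109 113 118 139 144
 144 145 144 145 145 144]
168 [144 145 145 144 144 144 144 144 145 144 141 141 142 142 141 142 144 144
 144 144 145 144 144 145]
170 [144 144 144 144 145 144 145 144 144 144 144 144 144 144 144 144 145 145
 145 144 144 144 144 144]
172 [117 117 117 117 118 124 125 125 124 123 114 114 114 114 114 114 118 145
 144 144 144 144 144 145]
```

>>> {"op": "send_rows", "data": {"motion": "-1 -3.5 -3.4 0 -0.14; -1 -7 -6.8 0 -0.28; -1 -10.5 -10.2 0 -0.42; -1 -14 -13.6 0 -0.56; -1 -17.5 -17 0 -0.7"}}

```text
clock: 1.1
eef_pos: [0.2778, 0.258, 0.2316]
tool_rot: [-0.14, 0.99, 0.0, 0.0]
ft_force: [1.5, -0.5, -0.6]
grip_width: 0.0855
grasp_force: 0.0
```

```bash
cat >> h.py <<'E'
def rel(p,yaw=None):
    o=bot.get_obs();r=R.from_quat(o["tool_rot"]).as_matrix();d=r.T@(np.array(p)-o["eef_pos"])*100
    y=np.arctan2(r[1,0],r[0,0])
    print("clk",o["clock"],"tcp",o["eef_pos"],"j",o["joint_pos"],"yaw",y,"rel cm",d,"twist",None if yaw is None else -((yaw-y+np.pi)%(2*np.pi)-np.pi),"F",o["ft_force"],"w",o["grip_width"],"zaxis",r[:,2])
E
python3 - <<'E'
from h import *
np.set_printoptions(precision=3,suppress=True)
rel([.463,-.149,.231],np.radians(202.6))
U=(None,vision.camera_model("top"));T=np.array(U[1]["world_from_camera"])
c=[atz(U[1],T,*p,.052) for p in((195.6,129),(208.4,129),(206,167),(193.5,167))]
print(np.array(c),np.mean(c,0))
E
```

```text
clk 1.1 tcp [0.278 0.258 0.232] j [ 0.749 -0.001 -0.273  1.298 -0.     0.467] yaw -2.8600686092559444 rel cm [ -6.482 -44.244   0.055] twist -0.11292036661686922 F [ 1.497 -0.486 -0.578] w 0.08551643619355224 zaxis [ 0.001  0.    -1.   ]
[[0.606 0.139 0.052]
 [0.606 0.112 0.052]
 [0.524 0.114 0.052]
 [0.523 0.141 0.052]] [0.565 0.126 0.052]
```

>>> {"op": "send_rows", "data": {"motion": "-1 -0.7 -4.8 0 -0.07; -1 -1.4 -9.6 0 -0.07; -1 -2.1 -14.4 0 -0.07; -1 -2.8 -19.2 0 -0.07; -1 -3.5 -24 0 -0.07"}}

```text
clock: 1.6
eef_pos: [0.3771, 0.0363, 0.2318]
tool_rot: [-0.172, 0.985, 0.0, 0.001]
ft_force: [0.4, 0.7, 0.7]
grip_width: 0.0856
grasp_force: 0.0
```

```bash
python3 - <<'E'
from h import *
np.set_printoptions(precision=3,suppress=True)
rel([.463,-.149,.231],np.radians(202.6))
E
```

```text
clk 1.6 tcp [0.377 0.036 0.232] j [ 0.096 -0.002 -0.274  1.298  0.    -0.25 ] yaw -2.795576374817762 rel cm [ -1.797 -20.348   0.091] twist -0.04842813217868702 F [0.42  0.671 0.693] w 0.08563710901043921 zaxis [ 0.002  0.    -1.   ]
```

>>> {"op": "send_rows", "data": {"motion": "-1 -0.5 -4.6 0 -0.02; -1 -0.9 -9.2 0 -0.02; -1 -1.3 -13.8 0 -0.02; -1 -1.6 -18.2 0 -0.02; -1 -1.6 -18.2 0 -0.02"}}

```text
clock: 2.1
eef_pos: [0.4551, -0.132, 0.231]
tool_rot: [-0.179, 0.984, -0.001, 0.0]
ft_force: [-0.2, 0.2, 1.2]
grip_width: 0.0853
grasp_force: 0.0
```

```bash
python3 - <<'E'
from h import *
np.set_printoptions(precision=3,suppress=True)
rel([.463,-.149,.231],np.radians(202.6))
im,m,T=look("wrist","w1.png");np.savez("w1",T=T)
print([(np.round(b["rect"]),round(b["conf"],2)) for b in boxes_of("wrist","blue_grip")])
b=blob(im,proj(m,T,[.463,-.149,.1]),(100,120,40),(125,255,255));print(b)
for z in(.109,.085): print(z,atz(m,T,*b[0],z))
E
```

```text
clk 2.1 tcp [ 0.455 -0.132  0.231] j [-0.281  0.188 -0.063  1.318 -0.001 -0.641] yaw -2.7818054318827294 rel cm [-0.14  -1.872  0.   ] twist -0.034657189243654685 F [-0.16   0.205  1.186] w 0.08534944226808522 zaxis [ 0.001 -0.002 -1.   ]
[(array([519., 157.,  81., 102.]), 0.97), (array([260., 191.,  35., 115.]), 0.73)]
(array([259.513, 200.417]), array([ 243,  159,   33,   83, 2439], dtype=int32), ((259.4752502441406, 200.45567321777344), (82.1424560546875, 30.604764938354492), 87.39744567871094))
0.109 [ 0.458 -0.149  0.109]
0.085 [ 0.464 -0.148  0.085]
```

View pics/w1.png

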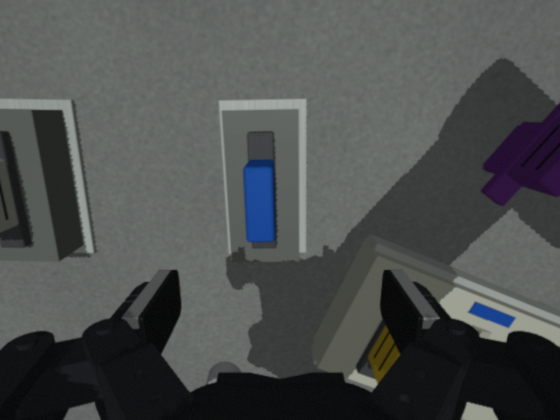

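The wrist view shows the target grip at (260,200), lined up almost vertically between the fingers. The white decoy's stand is at the left edge, the purple gauge is at (520,157), and the rack is at lower right. The estimates agree: grip at (0.461, -0.149), centre height 0.087.

```bash
python3 - <<'E'
from h import *
np.set_printoptions(precision=3,suppress=True)
rel([.461,-.149,.07],np.radians(202))
E
```

```text
clk 2.2 tcp [ 0.453 -0.128  0.231] j [-0.276  0.184 -0.068  1.32   0.    -0.64 ] yaw -2.777920032299283 rel cm [-0.014 -2.234 16.094] twist -0.02029981414824178 F [ 0.813  0.75  -0.034] w 0.08550222127848654 zaxis [-0.001  0.001 -1.   ]
```

>>> {"op": "send_rows", "data": {"motion": "-1 0 -2.2 3 -0.03; -1 0 -2.2 6 -0.03; -1 0 -2.2 8 -0.03; -1 0 -2.2 8 -0.03; -1 0 -2.2 8 -0.03"}}

```text
clock: 2.7
eef_pos: [0.4609, -0.1469, 0.1519]
tool_rot: [-0.198, 0.98, 0.0, -0.0]
ft_force: [-0.0, 0.3, 0.2]
grip_width: 0.0855
grasp_force: 0.0
```

```bash
python3 - <<'E'
from h import *
np.set_printoptions(precision=3,suppress=True)
rel([.461,-.149,.07],np.radians(202))
im,m,T=look("wrist","w2.png")
b=blob(im,proj(m,T,[.463,-.149,.1]),(100,120,40),(125,255,255));print(b)
for z in(.109,.085): print(z,atz(m,T,*b[0],z))
T1=np.load("w1.npz")["T"]
print(tri(ray(m,T1,259.5,200.4),ray(m,T,*b[0])))
rel([.461,-.149,.07],np.radians(202))
E
```

```text
clk 2.7 tcp [ 0.461 -0.147  0.152] j [-0.309  0.26  -0.183  1.128  0.    -0.706] yaw -2.7437761095607334 rel cm [ 0.073 -0.198  8.192] twist 0.013844108590307158 F [-0.028  0.344  0.212] w 0.08553085869202603 zaxis [-0.  0. -1.]
(array([276.492, 232.199]), array([ 256,  175,   42,  115, 4497], dtype=int32), ((276.670166015625, 232.0373077392578), (40.32662582397461, 114.1921157836914), 0.6740368604660034))
0.109 [ 0.457 -0.151  0.109]
0.085 [ 0.465 -0.148  0.085]
(array([ 0.463, -0.148,  0.092]), [np.float64(0.00027856618382041424), np.float64(0.0002785661838202843)])
clk 2.75 tcp [ 0.462 -0.147  0.153] j [-0.309  0.26  -0.181  1.128  0.    -0.707] yaw -2.743959923125594 rel cm [ 0.143 -0.116  8.27 ] twist 0.013660295025445635 F [ 0.666 -0.509 -0.659] w 0.08572853167315367 zaxis [ 0.002 -0.    -1.   ]
```

View pics/w2.png

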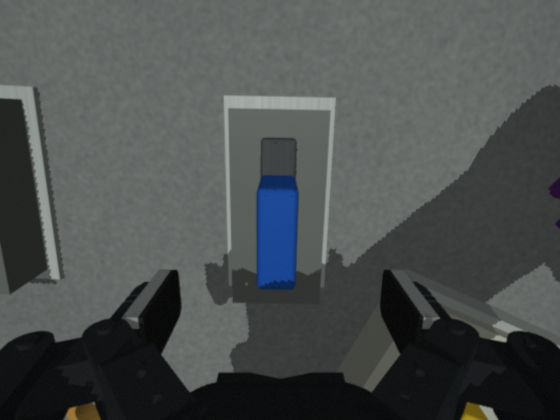

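The close view shows the grip centred at (277,232), straight between the fingers, with clear space on both sides. I'll go down and close.

>>> {"op": "send_rows", "data": {"motion": "-1 0 -0.1 3 0.01; -1 0 -0.1 6 0.01; -1 0 -0.1 8.1 0.01; -1 0 -0.1 8.1 0.01; -1 0 -0.1 8.1 0.01"}}

```text
clock: 3.25
eef_pos: [0.4626, -0.149, 0.0718]
tool_rot: [-0.192, 0.981, -0.0, 0.001]
ft_force: [0.2, -0.1, 0.6]
grip_width: 0.0857
grasp_force: 0.0
```

>>> {"op": "send_rows", "data": {"motion": "1 0 0 0 0; 1 0 0 0 0; 1 0 0 0 0; 1 0 0 0 0; 1 0 0 0 0"}}

```text
clock: 3.75
eef_pos: [0.462, -0.149, 0.071]
tool_rot: [-0.192, 0.981, -0.0, 0.001]
ft_force: [-0.7, 0.8, 3.8]
grip_width: 0.0234
grasp_force: 59.5
```

```bash
python3 - <<'E'
from h import *
np.set_printoptions(precision=4,suppress=True)
print(bot.get_obs())
m=vision.camera_model("wrist");
rel([.461,-.149,.07],np.radians(202))
E
```

```text
{'clock': 3.75, 'joint_pos': array([-0.3123,  0.346 , -0.2986,  0.9251,  0.0003, -0.6982]), 'joint_vel': array([-0.0005,  0.001 , -0.0015, -0.0011,  0.0019,  0.0002]), 'tau': array([ -0.2926, -36.0521,  20.1851,  -0.3463,  -0.1415,  -0.017 ]), 'eef_pos': array([ 0.462, -0.149,  0.071]), 'tool_rot': array([-0.1918,  0.9814, -0.0001,  0.0005]), 'ft_force': array([-0.6805,  0.7702,  3.8253]), 'ft_torque': array([ 0.0576,  0.1839, -0.0352]), 'grasp_force': 59.5482337474823, 'grip_width': 0.02342314529775937}
clk 3.75 tcp [ 0.462 -0.149  0.071] j [-0.3123  0.346  -0.2986  0.9251  0.0003 -0.6982] yaw -2.755616663283208 rel cm [0.0878 0.0391 0.1048] twist 0.0020035548678318804 F [-0.6805  0.7702  3.8253] w 0.02342314529775937 zaxis [ 0.0011 -0.     -1.    ]
```

Gripped: 23.4 mm opening at 59 N. Next, lift.

>>> {"op": "send_rows", "data": {"motion": "1 0 0 -1 0; 1 0 0 -3.5 0; 1 0 0 -7 0; 1 0 0 -10.5 0; 1 0 0 -13 0"}}

```text
clock: 4.25
eef_pos: [0.4618, -0.1492, 0.2028]
tool_rot: [-0.192, 0.981, -0.0, 0.001]
ft_force: [1.3, -0.0, -2.4]
grip_width: 0.0231
grasp_force: 59.0
```

>>> {"op": "send_rows", "data": {"motion": "1 0 0 0 0; 1 0 0 0 0"}}

```text
clock: 4.45
eef_pos: [0.4614, -0.149, 0.2003]
tool_rot: [-0.192, 0.981, -0.0, 0.0]
ft_force: [-0.5, 0.7, -2.8]
grip_width: 0.0229
grasp_force: 59.3
```

```bash
python3 - <<'E'
from h import *
np.set_printoptions(precision=4,suppress=True)
rel([.565,.126,.2],np.pi-.03)
im,m,T=look("wrist","w3.png")
b=blob(im,(276,290),(100,120,40),(125,255,255));print(b)
E
```

```text
clk 4.45 tcp [ 0.4614 -0.149   0.2003] j [-0.3123  0.2268 -0.095   1.2489 -0.0001 -0.6983] yaw -2.7555938259377832 rel cm [-19.955   21.574    0.0261] twist 0.41599882765200924 F [-0.4633  0.7211 -2.7834] w 0.022859393791181012 zaxis [ 0.0001 -0.0001 -1.    ]
(array([280.2789, 291.9003]), array([  246,   207,    70,   172, 10895], dtype=int32), ((280.5, 292.5), (171.0, 69.0), 90.0))
```

View pics/w3.png

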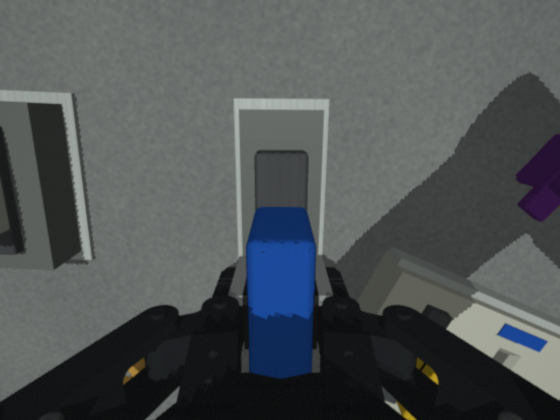

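The gauge is held upright and centred: the grip is at column 280 and its +x edges are at rows 239 and 150, as the geometry predicts for zero offset along the grip. I'll carry it over the slot at (0.565, 0.127).

>>> {"op": "send_rows", "data": {"motion": "1 -3 3.2 -0.5 0.08; 1 -6 6.5 -1 0.16; 1 -9 9.7 -1 0.24; 1 -12 13 -1 0.32; 1 -15 16.2 -1 0.42"}}

```text
clock: 5.0
eef_pos: [0.5385, 0.0591, 0.208]
tool_rot: [0.019, 1.0, -0.0, -0.002]
ft_force: [1.4, 0.3, -2.2]
grip_width: 0.0237
grasp_force: 59.3
```

>>> {"op": "send_rows", "data": {"motion": "1 0 0 0 0; 1 0 0 0 0"}}

```text
clock: 5.2
eef_pos: [0.5383, 0.0584, 0.2079]
tool_rot: [0.015, 1.0, -0.001, -0.002]
ft_force: [-0.7, -0.8, -2.3]
grip_width: 0.0236
grasp_force: 59.9
```

```bash
python3 - <<'E'
from h import *
np.set_printoptions(precision=4,suppress=True)
rel([.565,.127,.2],np.pi-.035)
im,m,T=look("wrist","w4.png")
# blue tag in this view, rack-top height
b=blob(im,proj(m,T,[.504,.129,.052]),(100,120,40),(125,255,255),);print(b,proj(m,T,[.504,.129,.052]),atz(m,T,*b[0],.052))
E
```

```text
clk 5.2 tcp [0.5383 0.0584 0.2079] j [ 0.1084  0.3374  0.076   1.3144 -0.0005  0.1392] yaw 3.1107824214288824 rel cm [-2.4647  6.9389  0.7654] twist 0.00418976783908942 F [-0.6911 -0.7735 -2.3025] w 0.023638957253418687 zaxis [-0.005 -0.001 -1.   ]
(array([359.9703, 155.4796]), array([332, 148,  58,  16, 909], dtype=int32), ((360.5, 155.49998474121094), (14.999998092651367, 56.99999237060547), 90.0)) (np.float64(359.9729404437304), np.float64(154.50097398033512)) [0.5048 0.129  0.052 ]
```

View pics/w4.png

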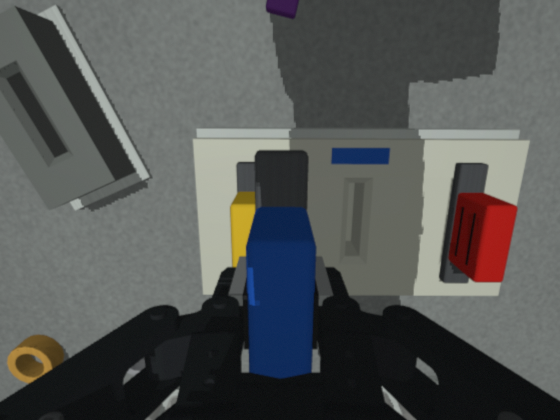

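The rack is fully in view. The tag is at (360,155), within 1 mm of the estimate, and the slot rim runs over roughly columns 344-371 and rows 178-262. Yellow is at (242,230) and red at (485,238), both standing.

```bash
python3 - <<'E'
from h import *
np.set_printoptions(precision=4,suppress=True)
im,m,T=look("wrist")
g=cv2.cvtColor(im,cv2.COLOR_RGB2GRAY).astype(int)
for v in(185,200,220,240,255): print(v,g[v,338:378])
for u in(349,357,365): print(u,g[170:184,u],g[254:270,u])
c=[atz(m,T,*p,.052) for p in((344.5,178),(370.5,178),(369.5,262),(344.5,262))];print(np.array(c),np.mean(c,0))
E
```

```text
185 [102 102 101 102 102 102 100  94  93  93  94  95  99 101 102 101  99  89
  77  75  74  75  75  75  74  75  77  84  92  92  93  93  94  93  94  95
 101 101 102 103]
200 [102 102 102 101 101  98  95  93  92  93  95  99 102 102 101  98  90  76
  76  75  75  75  75  75  76  77  86  92  93  94  92  92  93  93  96 100
 102 101 101 102]
220 [101 101 102 101  99  93  93  94  93  95 100 101 102 101  97  83  76  75
  76  76  74  74  75  75  81  90  93  93  93  92  93  93  95 100 101 102
 101 101 101 101]
240 [101 102 101  98  94  94  93  93  93  94  94  96  94  89  78  75  76  76
  75  75  76  75  77  86  92  94  93  93  93  93  94  97 100 101 101 101
 102 101 101 101]
255 [101 102  99  94  94  93  93  91  89  88  88  88  89  88  88  89  88  88
  89  88  87  89  90  92  93  93  92  92  93  95  99 100 102 102 100 102
 102 100 100 101]
349 [101 102 101 101 102 102 100  94  89  87  88  90  93  94] [ 83  88  96  99  99  99  99  99  98  99 100 101 102 101 102 101]
357 [102 101 101 101 101 102  99  94  89  88  89  88  83  77] [ 83  88  95  99  99  99  97  99  99  99 100 102 100 101 102 100]
365 [100 100 101 101 101 101  99  93  89  88  88  88  87  84] [ 93  92  93  94  93  93  93  95  97  98 100 101 102 102 101 102]
[[0.5245 0.1152 0.052 ]
 [0.5252 0.1382 0.052 ]
 [0.6064 0.1407 0.052 ]
 [0.6056 0.1169 0.052 ]] [0.5654 0.1277 0.052 ]
```

```bash
python3 - <<'E'
from h import *
np.set_printoptions(precision=4,suppress=True)
im,m,T=look("wrist")
a=atz(m,T,359,185,.052);b=atz(m,T,354,255,.052);c=atz(m,T,356.7,220.3,.052)
yaw=np.arctan2(*(b-a)[1::-1]);print(a,b,c,yaw)
rel([.5655,.127,.2],np.pi+yaw)
E
```

```text
[0.5317 0.1278 0.052 ] [0.5993 0.1252 0.052 ] [0.5648 0.1267 0.052 ] -0.03846629619983758
clk 5.35 tcp [0.5385 0.0564 0.2093] j [ 0.1046  0.3349  0.0761  1.3147 -0.0004  0.1396] yaw 3.1066019521789054 rel cm [-2.4517  7.1477  0.9148] twist 0.003475594788949987 F [ 0.0977  0.3198 -1.9114] w 0.023119503677532564 zaxis [-0.0026 -0.0007 -1.    ]
```

>>> {"op": "send_rows", "data": {"motion": "1 -1.2 3.5 0 0; 1 -2.4 7.1 0 0; 1 -2.4 7.1 1 0; 1 -2.4 7.1 4 0; 1 -2.4 7.1 4 0"}}

```text
clock: 5.85
eef_pos: [0.5626, 0.1256, 0.166]
tool_rot: [0.018, 1.0, -0.001, -0.005]
ft_force: [-0.3, -0.7, -3.1]
grip_width: 0.0233
grasp_force: 60.2
```

>>> {"op": "send_rows", "data": {"motion": "1 0 0 0 0; 1 0 0 0 0"}}

```text
clock: 6.05
eef_pos: [0.5666, 0.1268, 0.1717]
tool_rot: [0.018, 1.0, 0.0, 0.001]
ft_force: [0.5, 0.4, -1.9]
grip_width: 0.0232
grasp_force: 60.2
```

```bash
python3 - <<'E'
from h import *
np.set_printoptions(precision=4,suppress=True)
rel([.565,.127,.071],np.pi-.037)
E
```

```text
clk 6.05 tcp [0.5666 0.1268 0.1717] j [ 0.2203  0.4285  0.1158  1.2563 -0.0001  0.2556] yaw 3.1062551291042952 rel cm [ 0.1738  0.0063 10.0733] twist 0.0016624755145020487 F [ 0.5259  0.4428 -1.8944] w 0.023178351438882232 zaxis [ 0.0018  0.0003 -1.    ]
```

>>> {"op": "send_rows", "data": {"motion": "1 0.1 0 2 0; 1 0.1 0 4 0; 1 0.1 0 4.7 0; 1 0.1 0 4.7 0; 1 0.1 0 4.7 0"}}

```text
clock: 6.55
eef_pos: [0.5658, 0.1277, 0.1247]
tool_rot: [0.017, 1.0, 0.0, 0.001]
ft_force: [0.8, 0.4, -1.8]
grip_width: 0.0228
grasp_force: 60.4
```

>>> {"op": "send_rows", "data": {"motion": "1 0 0 0.6 0; 1 0 0 1.2 0; 1 0 0 1.8 0; 1 0 0 2.4 0; 1 0 0 2.4 0"}}

```text
clock: 7.05
eef_pos: [0.5639, 0.1275, 0.098]
tool_rot: [0.017, 1.0, -0.0, -0.001]
ft_force: [-0.6, 0.1, -2.5]
grip_width: 0.023
grasp_force: 60.4
```

```bash
python3 - <<'E'
from h import *
np.set_printoptions(precision=4,suppress=True)
rel([.565,.127,.071],np.pi-.037)
E
```

```text
clk 7.05 tcp [0.5639 0.1275 0.098 ] j [ 0.2224  0.4826 -0.0006  1.0902  0.      0.2563] yaw 3.107707996191627 rel cm [-0.114  -0.0482  2.697 ] twist 0.0031153426018337704 F [-0.5549  0.1267 -2.4966] w 0.023040897583600676 zaxis [-0.0025 -0.0006 -1.    ]
```

The blade is 18 mm into the slot with no contact force, so I'll continue down.

>>> {"op": "send_rows", "data": {"motion": "1 0 0 0.6 0; 1 0 0 1.2 0; 1 0 0 1.8 0; 1 0 0 2.2 0; 1 0 0 2.4 0"}}

```text
clock: 7.55
eef_pos: [0.5645, 0.1276, 0.0746]
tool_rot: [0.017, 1.0, -0.0, -0.001]
ft_force: [0.1, 0.7, -2.2]
grip_width: 0.0234
grasp_force: 60.4
```

>>> {"op": "send_rows", "data": {"motion": "1 0 0 0.1 0; 1 0 0 0.2 0; 1 0 0 0.2 0"}}

```text
clock: 7.85
eef_pos: [0.565, 0.1277, 0.0735]
tool_rot: [0.017, 1.0, 0.0, 0.0]
ft_force: [-0.0, 0.3, -2.3]
grip_width: 0.0232
grasp_force: 60.4
```

Still no contact at 0.0735. I'll keep going in small steps until the shoulder touches.

>>> {"op": "send_rows", "data": {"motion": "1 0 0 0.1 0; 1 0 0 0.2 0; 1 0 0 0.2 0; 1 0 0 0.2 0"}}

```text
clock: 8.25
eef_pos: [0.5649, 0.1277, 0.0714]
tool_rot: [0.017, 1.0, -0.0, -0.0]
ft_force: [-0.5, 0.4, -2.2]
grip_width: 0.0234
grasp_force: 60.4
```

>>> {"op": "send_rows", "data": {"motion": "1 0 0 0.1 0; 1 0 0 0.1 0; 1 0 0 0.1 0"}}

```text
clock: 8.55
eef_pos: [0.565, 0.1278, 0.0711]
tool_rot: [0.017, 1.0, 0.0, 0.0]
ft_force: [-2.1, -0.8, 3.4]
grip_width: 0.0235
grasp_force: 60.9
```

The shoulder touched at 0.071, the same height as in the stand. I'll release and retreat straight up.

>>> {"op": "send_rows", "data": {"motion": "-0.6 0 0 0 0; -0.6 0 0 0 0; -0.6 0 0 0 0; -0.6 0 0 0 0; -0.6 0 0 0 0"}}

```text
clock: 9.05
eef_pos: [0.565, 0.1277, 0.0703]
tool_rot: [0.017, 1.0, -0.0, 0.0]
ft_force: [0.5, -0.6, 0.6]
grip_width: 0.0687
grasp_force: 0.0
```

>>> {"op": "send_rows", "data": {"motion": "-0.6 0 0 -1 0; -0.6 0 0 -3 0; -0.6 0 0 -6 0; -0.6 0 0 -10 0; -0.6 0 0 -14 0"}}

```text
clock: 9.55
eef_pos: [0.5645, 0.1276, 0.2122]
tool_rot: [0.017, 1.0, -0.0, -0.0]
ft_force: [1.3, 0.7, -0.1]
grip_width: 0.0681
grasp_force: 0.0
```

>>> {"op": "send_rows", "data": {"motion": "-0.6 0 0 0 0; -0.6 0 0 0 0; -0.6 0 0 0 0"}}

```text
clock: 9.85
eef_pos: [0.5642, 0.1275, 0.2096]
tool_rot: [0.017, 1.0, -0.0, -0.001]
ft_force: [-1.1, -0.1, -0.6]
grip_width: 0.0682
grasp_force: 0.0
```

```bash
python3 - <<'E'
from h import *
np.set_printoptions(precision=4,suppress=True)
rel([.565,.127,.071],np.pi-.037)
im,m,T=look("wrist","w5.png");S=look("scene")
B=((100,120,40),(125,255,255))
u=proj(m,T,[.565,.127,.095]);b=blob(im,u,*B);s=blob(S[0],proj(S[1],S[2],[.565,.127,.09]),*B)
print(b[2],s[2],tri(ray(m,T,*b[0]),ray(S[1],S[2],*s[0])))
E
```

```text
clk 9.85 tcp [0.5642 0.1275 0.2096] j [ 0.2223  0.4079  0.1843  1.3488 -0.      0.2563] yaw 3.107609918452366 rel cm [-0.1014 -0.0458 13.8617] twist 0.0030172648625725884 F [-1.1103 -0.0874 -0.6233] w 0.06815790911283315 zaxis [-0.0016 -0.0004 -1.    ]
((280.5, 208.0), (31.0, 90.0), 0.0) ((374.77752685546875, 187.3640594482422), (34.70012664794922, 21.616474151611328), 31.4295654296875) (array([0.5665, 0.1274, 0.086 ]), [np.float64(0.001250764511957991), np.float64(0.0012507645119576424)])
```

View pics/w5.png

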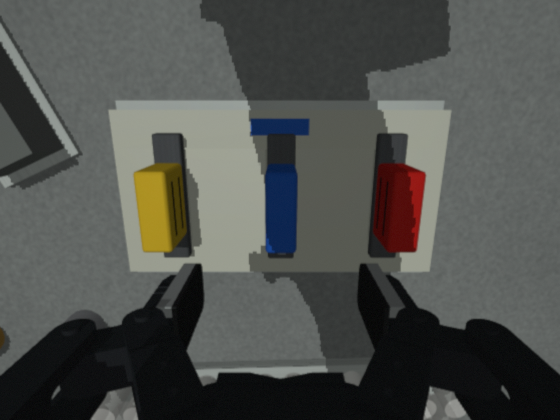

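The blue gauge is at (280,208), upright in its slot with its grip centre at 0.086 m, which matches the home height. Yellow and red are standing undisturbed and the gripper is clear.

```bash
python3 -c "
from workcell import workorder
print(workorder.job_done())"
```

```text
the job is handed in; nothing more can be done
None
```

The blue gauge is fully home and upright in the blue-tagged slot, held until its shoulder touched the rack; yellow and red are still standing undisturbed, and the job was handed in at about 10 s on the robot's clock.

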